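# Put the clean torch nozzle away in the one free pocket of the covered tray

### The arm

A 6-joint arm with a two-finger parallel gripper is mounted at the origin on a cart in front of the work surface, level with it; the furniture and walls round the work are solid. World frame = base frame: x ahead of the robot, y to its left, z up, the work surface at z = 0. Lengths are in m, angles in rad, forces in N, time in s.
With the tool pointing down it reaches from about 0.425 to 0.95 m from the base axis. Payload 3.5 kg.
Tool frame: the origin (TCP) lies at the very end of the fingers, on their centre line; the grasp point (between the pads) lies 19 mm behind it (ctrl.grip_point_offset is the distance from the TCP to the grasp point, in m); z points along the fingers, y is the line along which they close (so a half turn about z gives the same grasp; the last joint's range is limited). The gripper opens to 85 mm and grips with 20 to 120 N. Pads are 22 mm wide; open, the fingers measure 114 mm over their backs; the gripper's body (76 mm by 85 mm) begins 54 mm behind the grasp point. The pads swing forward as they close: fully open they stand 13 mm farther back than shut.
Start: joints at [1.05, 0.286, 1.577, -0, 1.279, -0.15], TCP at [0.245, 0.629, 0.231] pointing down, gripper open.
Joint ranges: [-2.77, 2.77], [-0.9, 2.22], [0.21, 2.48], [-1.53, 4.67], [0.24, 2.81], [-2.84, 2.84]. Speed limits (rad/s): [2.79, 2.79, 3.14, 3.14, 3.14, 3.14].

### API

Orientations are given as a unit quaternion [x, y, z, w].
In Python, from plant import ctrl gives the robot as it stands. The module is installed in compiled form; this text tells all that it offers.
- The arm moves only by the shell command python3 -m pendant 'ROWS' [OPENING] [FORCE]. ROWS is JSON, a list of rows, each an object of numbers: "dx", "dy", "dz": the shift along the tool's x, y, z in cm; "twist": the turn about the tool's z in degrees. A call has 1 to 10 rows; each row is the pose to reach, as a shift and turn from the pose commanded when the call began, along the tool's axes at that moment; what a row does not reach only later rows make up. A row lasts 1/8 s, in which the tool goes at most 62.5 mm and 10.7 degrees, less where a joint would pass 70% of its speed; a pose out of reach is approached as far as the arm can. A call with a gripper value outside its range is refused whole. OPENING is the opening in per cent of the stroke, from 0 (shut) to 100 (fully open), set as the call begins (- or left out, the last holds). The fingers move at their own pace and stop on an object; FORCE is the grip in N (left out, the last holds). Time passes only in rows, so rows that repeat a pose let the fingers close. It gives the time, the measured TCP pose, the force, the opening and the grip force at its end, in the units of the state.
- ctrl.get_state(): the state, without advancing time (a new reading comes with each control period).
- ctrl.read_camera(name): name is "scene" or "top" or "wrist"; returns a dict with "img" (384x512x3 uint8, red, green, blue), "depth" (384x512 float32, m along the optical axis (not along the pixel's ray), 0 where there is no reading), "camera_matrix" (3x3 intrinsics, pixels), "xyz" and "rotation" of the camera in the world; the wrist camera has in their place "tool_from_camera" (4x4, takes a point from camera to tool coordinates, whose origin is the TCP and whose axes are the flange's). Camera axes: x right, y up, looking along -z (the intrinsics and any distortion apply to the point x, -y, -z); pixel columns grow to the right and rows downward; lengths in m; the calibration is good to about 2 mm. A picture is of the moment at which its call begins: read the wrist's pose just before it.
- ctrl.sign_off(): hands the job in; it is judged then, once.
The state is a dict: "time": time; "qpos": joint angles; "dq": joint speeds; "joint_efforts": joint torques, N m; "eef_pos": TCP position; "tcp_rot": TCP orientation; "contact_force": force on the tool from outside, world axes, zero at the start; "wrist_torque": the same for the moment, N m; "opening": opening from 0.0 (shut) to 1.0 (fully open); "finger_force": force on a finger pad.
Only numpy, scipy, OpenCV 4.12 (cv2) and the standard library are available. Lean on these libraries where they do the work, as an engineer would, in place of code of your own. Each camera call takes 0.05 s, during which the arm holds its last target. There are 200 camera calls.

### The job

The clean nozzle standing on the bench has drained and belongs in the covered tray that keeps grinding dust off it; one of the four pockets is free, and only touch can tell which. First, with an empty hand and the nozzle left standing, poke closed fingertips down through the spring flaps until you know the free pocket; then lay the nozzle gently on its side on the bench without letting it topple, let go, take it again across its body and push it through the flaps of the free pocket until it lies on the pocket floor and all flaps have shut above it. Leave the gel tin, the cup and the pliers where they are.

Things in the scene. Friction and masses are not known exactly. Their poses are not given: they have to be found in the camera images.
- nozzle: the clean copper torch nozzle, a hollow tube 66 mm long; its wide mouth end is 25 mm across, its plain shank end 22 mm; about 70 g. It starts standing on the bench on its mouth, shank up. Its own y axis runs along the tube towards the shank end (so y points up at the start). Origin on the tube's skin, half way along
- nozzle_mid (a point): the point on the nozzle's centre line, half way along its length (33 mm above the bench while it stands, about 12 mm when it lies); axes as the nozzle's
- tray: the covered nozzle tray: blue sheet-steel box with a bright steel cover frame, base 108 (x) x 212 (y) mm, 53 mm high, screwed down. Four trough pockets lie side by side along its y axis, 48 mm apart, each 82 mm long (along x) and 42 mm wide (along y); 6 mm walls between them, level with the cover. Three hold a nozzle, one is empty; outside all look the same. Origin: centre of the underside
- pocket_1 (a point): centre of the shut cover of pocket 1, level with the top of the frame (53 mm above the bench; flaps 1 mm lower); x along the pocket, y across, z up. In each pocket a nozzle lies along x on a V floor, its centre line 21 mm above the bench and its highest line 33 mm, that is 20 mm below this point; an empty pocket is open down to 6 mm above the bench in the middle, 13 mm at 11 mm to the side
- pocket_2 (a point): centre of the shut cover of pocket 2, level with the top of the frame (53 mm above the bench; flaps 1 mm lower); x along the pocket, y across, z up.
- pocket_3 (a point): centre of the shut cover of pocket 3, level with the top of the frame (53 mm above the bench; flaps 1 mm lower); x along the pocket, y across, z up.
- pocket_4 (a point): centre of the shut cover of pocket 4, level with the top of the frame (53 mm above the bench; flaps 1 mm lower); x along the pocket, y across, z up.
- flap_1a (a joint): dark steel flap with a rubber lip, 20.5 mm wide and 80 mm long, hinged along the -y side of pocket 1; it meets its twin in the middle. 0 = shut and level, grows as it swings down into the pocket, 1.45 at most (hanging). A light spring shuts it: about 0.3 N at the lip to start, 0.8 N when hanging, so the nozzle's weight alone may not open the pair
- flap_1b (a joint): the like flap on the +y side of pocket 1, 0 shut to 1.45 hanging
- flap_2a (a joint): the like flap on the -y side of pocket 2, 0 shut to 1.45 hanging
- flap_2b (a joint): the like flap on the +y side of pocket 2, 0 shut to 1.45 hanging
- flap_3a (a joint): the like flap on the -y side of pocket 3, 0 shut to 1.45 hanging
- flap_3b (a joint): the like flap on the +y side of pocket 3, 0 shut to 1.45 hanging
- flap_4a (a joint): the like flap on the -y side of pocket 4, 0 shut to 1.45 hanging
- flap_4b (a joint): the like flap on the +y side of pocket 4, 0 shut to 1.45 hanging
- gel_tin: yellow and black tin of anti-spatter gel, 66 mm across, 54 mm high; a bystander. Origin at the centre of its underside
- steel_cup: steel cup for small parts, 65 mm across, 64 mm high; a bystander. Origin at the centre of its underside
- mig_pliers: welding pliers with red handles, 74 x 239 x 18 mm, lying flat; a bystander. Origin under the centre
Not all that is in view belongs to the job. Leave any purple look-alike of the nozzle alone.

How it is judged:
On the way, in this order (a step that is already met when the one before it is completed fails the run):
1. a pocket has been felt: one of the flaps pressed in by more than 0.6 rad while the nozzle still stands where it stood (within 20 mm) (value of joint any of flap_1a, flap_1b, flap_2a, flap_2b, flap_3a, flap_3b, flap_4a, flap_4b above 0.6 rad and distance of nozzle_mid from where it was at the start of the episode below 0.02 m and angle between nozzle's own y axis and vertical below 0.2 rad), for 0.05 s.
2. the nozzle lies on its side on the bench beside the tray, let go and at rest (angle between nozzle's own y axis and vertical between 1.3 and 1.85 rad and height (world z) of nozzle_mid below 0.022 m and not (x of nozzle_mid in the frame of tray between -0.05 and 0.05 m and y of nozzle_mid in the frame of tray between -0.1 and 0.1 m) and contact force between the fingers and nozzle below 0.1 N and linear speed of nozzle below 0.03 m/s), for 0.2 s.
At the end, for the whole second after the job is handed in: The nozzle lies in a pocket of the tray with the middle of its centre line less than 27 mm above the bench (21 mm when it lies on the floor), let go and at rest, and every flap is shut to within 0.2 rad (x of nozzle_mid in the frame of tray between -0.05 and 0.05 m and y of nozzle_mid in the frame of tray between -0.1 and 0.1 m and z of nozzle_mid in the frame of tray below 0.027 m and linear speed of nozzle below 0.02 m/s and contact force between the fingers and nozzle below 0.1 N and value of joint each of flap_1a, flap_1b, flap_2a, flap_2b, flap_3a, flap_3b, flap_4a, flap_4b below 0.2 rad); the robot touches nothing.
It fails at once if the nozzle toppled on the bench (swung down freely instead of being laid: over 11 rad/s before it lies) (angular speed of nozzle above 11 rad/s and angle between nozzle's own y axis and vertical between 0.6 and 1.45 rad and not (x of nozzle_mid in the frame of tray between -0.05 and 0.05 m and y of nozzle_mid in the frame of tray between -0.1 and 0.1 m)).
It fails at once if the gel tin was shifted by more than 30 mm (distance of gel_tin from where it was at the start of the episode above 0.03 m).
It fails at once if the steel cup was shifted by more than 30 mm (distance of steel_cup from where it was at the start of the episode above 0.03 m).
It fails at once if the pliers were shifted by more than 30 mm (distance of mig_pliers from where it was at the start of the episode above 0.03 m).
It also fails if it takes over 72 s, if anything falls off the work surface, if the arm or the gripper's body presses on something with over 40 N, if the wrist force passes 120 N, or if a joint passes its speed limit or range.

## Working session

There is one attempt and no reset: what is moved stays moved. The work goes in short steps, Python scripts to look and compute and a shell command to move; the robot and the scene stay as the last step left them, time stands still between calls to the robot, and variables do not carry over. Pictures are saved under pics/ and viewed, at most 10 in all, crops included, and the job is handed in when it is done.

```bash
mkdir -p pics
cat > h.py <<'E'
import numpy as np,cv2
from plant import ctrl
from scipy.spatial.transform import Rotation as R
def cam(name):
    s=ctrl.get_state(); c=ctrl.read_camera(name)
    if 'xyz' in c:
        Rm=np.array(c['rotation']); Rm=Rm if Rm.shape==(3,3) else R.from_quat(Rm).as_matrix(); t=np.array(c['xyz'])
    else:
        T=np.array(c['tool_from_camera']); Rt=R.from_quat(s['tcp_rot']).as_matrix()
        Rm=Rt@T[:3,:3]; t=Rt@T[:3,3]+np.array(s['eef_pos'])
    c['R']=Rm;c['t']=t
    return c
def plane(c,u,v,z):
    d=c['R']@(np.array([1,-1,-1])*(np.linalg.inv(c['camera_matrix'])@[u,v,1]))
    return c['t']+d*(z-c['t'][2])/d[2]
def cloud(c):
    v,u=np.mgrid[:384,:512]; K=c['camera_matrix']; d=c['depth']
    p=np.stack([(u-K[0,2])/K[0,0]*d,-(v-K[1,2])/K[1,1]*d,-d],-1)
    return p@c['R'].T+c['t']
def save(c,f,crop=None,s=1):
    im=c['img'][...,::-1]
    if crop: im=im[crop[1]:crop[3],crop[0]:crop[2]]
    cv2.imwrite('pics/'+f,cv2.resize(im,None,fx=s,fy=s,interpolation=cv2.INTER_CUBIC))
E
python3 - <<'E'
from h import *
s=ctrl.get_state();print(s)
a=cam('scene');b=cam('top')
for c in(a,b):print(c['camera_matrix'],c['t'],c['R'].round(3),[k for k in c])
save(b,'top.png',s=1.5);save(a,'scene.png',s=1.5)
E
```

```text
{'time': 0.0, 'qpos': array([ 1.05002622e+00,  2.87159666e-01,  1.57819550e+00, -1.68579414e-05,
        1.27860979e+00, -1.50026499e-01]), 'dq': array([ 0.0007839 ,  0.00017209, -0.00038733,  0.00017888, -0.00027728,
        0.00024117]), 'joint_efforts': array([-2.58500349e-04, -4.05972898e+01, -2.92631543e+01, -3.98817321e-06,
        5.79212996e-03, -2.63483422e-06]), 'eef_pos': array([0.24421515, 0.62855616, 0.22994117]), 'tcp_rot': array([ 1.84309454e-01,  9.82867549e-01, -1.12271435e-03, -3.82797046e-04]), 'contact_force': array([ 0.93665711, -0.29494927, -0.60992139]), 'wrist_torque': array([ 0.0159819 ,  0.02587296, -0.08290994]), 'finger_force': 0.0, 'opening': 1.0022365675635305}
[[416.26619188   0.         253.24848161]
 [  0.         416.26619188 188.67174465]
 [  0.           0.           1.        ]] [-0.26048518 -0.88022169  0.59901082] [[ 0.663  0.3   -0.686]
 [-0.749  0.29  -0.596]
 [ 0.02   0.909  0.417]] ['img', 'depth', 'camera_matrix', 'xyz', 'rotation', 'R', 't']
[[451.66084188   0.         255.37516476]
 [  0.         451.66084188 193.46017483]
 [  0.           0.           1.        ]] [ 0.47705059 -0.09035843  1.30469899] [[-0.015  0.996 -0.093]
 [-1.    -0.015  0.   ]
 [-0.001  0.093  0.996]] ['img', 'depth', 'camera_matrix', 'xyz', 'rotation', 'R', 't']
```

View pics/top.png

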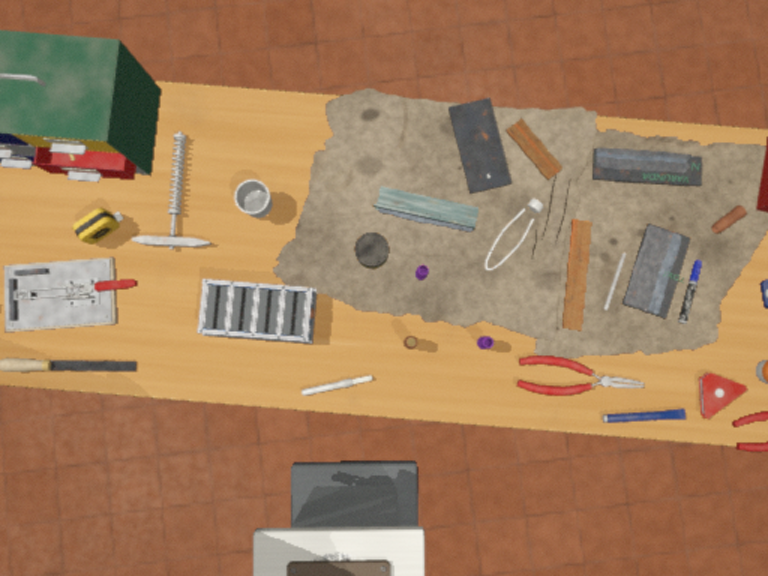

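View pics/scene.png

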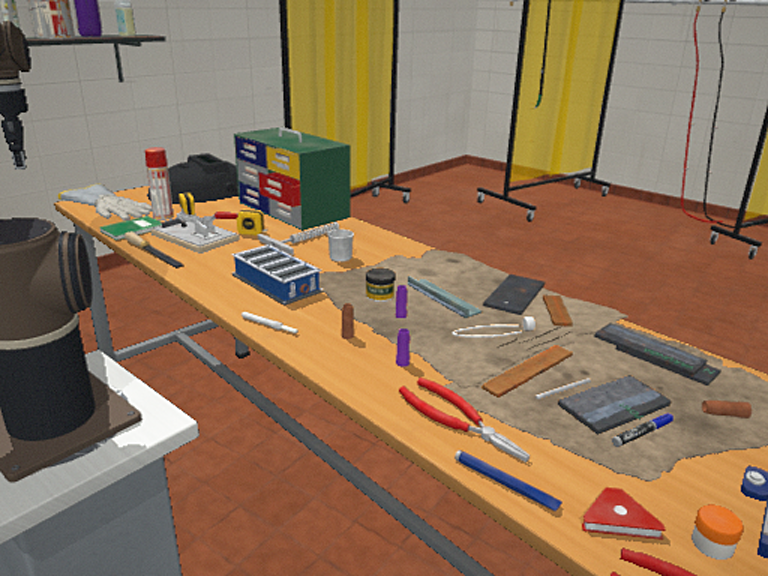

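The task's nozzle is the standing copper tube: top (411,342)/1.5, scene (348,320)/1.5. Things it could be mistaken for are the purple tubes at top (422,272) and (486,343), and a lying brown rod at (730,219). The tray is at top (258,311), the cup at (253,198), the tin at (372,250) and the pliers at (580,378).

Run:
```python
from h import *
a=cam('scene');b=cam('top')
save(a,'nz.png',(200,180,300,260),6)
P=cloud(b)
m=np.zeros((384,512),bool);m[180:235,125:218]=1
m&=(abs(P[...,2]-.052)<.008)
pts=P[m][:,:2].astype(np.float32)
r=cv2.minAreaRect(pts);print('tray',m.sum(),r,cv2.boxPoints(r), np.median(P[m][:,2]))
hsv=cv2.cvtColor(b['img'],cv2.COLOR_RGB2HSV)
def comp(sl,zlo):
    mm=np.zeros((384,512),bool);mm[sl]=1;mm&=P[...,2]>zlo
    q=P[mm];return len(q),q.mean(0).round(4),q.min(0).round(4),q.max(0).round(4)
print('noz',comp(np.s_[215:240,262:290],.05))
print('nozl',comp(np.s_[215:240,262:290],.02))
print('purp1',comp(np.s_[165:195,270:295],.05));print('purp2',comp(np.s_[215:240,310:340],.05))
print('tin',comp(np.s_[150:185,230:265],.045));print('cup',comp(np.s_[115:150,150:185],.05))
print(P[190:240:10,255],P[228,274])
```

```text
tray 2622 ((0.5618827939033508, 0.14763027429580688), (0.20605625212192535, 0.10085581988096237), 84.55082702636719) [[0.50189894 0.04985652]
 [0.60229903 0.04027898]
 [0.62186664 0.24540403]
 [0.52146655 0.25498158]] 0.05332916139472288
noz (30, array([ 0.4968, -0.1348,  0.1462]), array([ 0.4771, -0.1483,  0.0555]), array([ 0.5086, -0.0904,  1.3047]))
nozl (32, array([ 0.4964, -0.1346,  0.1396]), array([ 0.4771, -0.1483,  0.0364]), array([ 0.5086, -0.0904,  1.3047]))
purp1 (31, array([ 0.6185, -0.1579,  0.1451]), array([ 0.4771, -0.1728,  0.0532]), array([ 0.6406, -0.0904,  1.3047]))
purp2 (31, array([ 0.4951, -0.2709,  0.102 ]), array([ 0.4771, -0.2885,  0.0511]), array([ 0.5064, -0.0904,  1.3047]))
tin (442, array([ 0.6683, -0.0703,  0.0761]), array([ 0.4771, -0.1019,  0.0458]), array([ 0.703 , -0.0376,  1.3047]))
cup (138, array([0.7696, 0.1491, 0.0887]), array([ 0.4771, -0.0904,  0.0501]), array([0.8047, 0.1823, 1.3047]))
[[ 0.60880957 -0.08952865  0.00468132]
 [ 0.57984483 -0.0890835   0.00406613]
 [ 0.55100105 -0.08863911  0.00294982]
 [ 0.52232714 -0.088191   -0.00105465]
 [ 0.4935024  -0.08775667  0.00228947]] [ 0.49817245 -0.1419353   0.01570012]
```

View pics/nz.png

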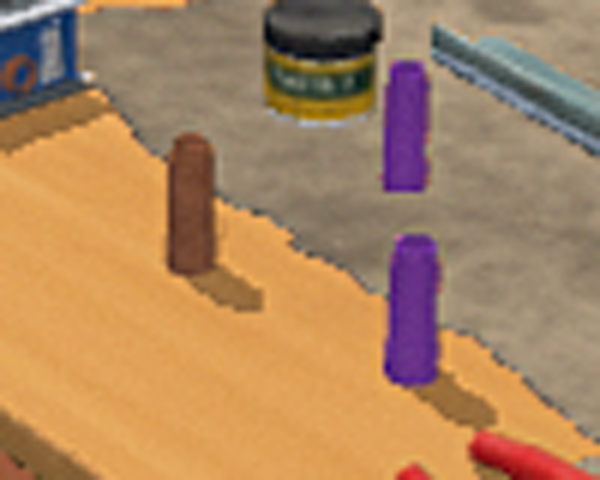

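The crop confirms the choice: a brown copper tube standing alone, clearly different from the two purple look-alikes. Next I align over pocket 4 with the fingers shut.

```bash
cat >> h.py <<'E'
TY=np.array([.0954,.9954,0]); TX=np.array([.9954,-.0954,0]); TC=np.array([.562,.1476,.053])
def pk(i): return TC+TY*(-.072+.048*(i-1))
def to(p,yaw_y=None):
    s=ctrl.get_state();Rm=R.from_quat(s['tcp_rot']).as_matrix()
    print('shift cm',(Rm.T@(np.array(p)-s['eef_pos'])*100).round(2))
    if yaw_y is not None:
        a=np.degrees(np.arctan2(*(yaw_y@Rm)[:2][::1]*np.array([1,1])))  # angle of target y in tool frame
        l=yaw_y@Rm; print('twist',(np.degrees(np.arctan2(-l[0],l[1]))).round(2))
    print(s['eef_pos'].round(4),s['contact_force'].round(2),s['opening'])
E
python3 -c "
from h import *
p=pk(4);p[2]=.12;to(p,TY)
for i in range(1,5):print(pk(i).round(4))"
```

```text
shift cm [-45.09 -26.4   11.07]
twist -15.77
[0.2443 0.6288 0.2305] [ 0.28 -0.69 -0.13] 1.0011298161790882
[0.5551 0.0759 0.053 ]
[0.5597 0.1237 0.053 ]
[0.5643 0.1715 0.053 ]
[0.5689 0.2193 0.053 ]
```

```bash
python3 -m pendant '[{"dx":-5,"dy":-3,"twist":-5},{"dx":-10,"dy":-6,"twist":-10},{"dx":-15,"dy":-9,"twist":-15.8},{"dx":-20,"dy":-12,"twist":-15.8},{"dx":-25,"dy":-15,"twist":-15.8},{"dx":-30,"dy":-18,"dz":2,"twist":-15.8},{"dx":-35,"dy":-21,"dz":5,"twist":-15.8},{"dx":-40,"dy":-24,"dz":8,"twist":-15.8},{"dx":-45.1,"dy":-26.4,"dz":11,"twist":-15.8},{"dx":-45.1,"dy":-26.4,"dz":11,"twist":-15.8}]' 0 && python3 -c "
from h import *
p=pk(4);p[2]=.07;to(p,TY)
c=cam('wrist');save(c,'w1.png',s=1.5)"
```

```text
$[0]: bad value
```

```bash
python3 -m pendant '[{"dx":-5,"dy":-3,"dz":0,"twist":-5},{"dx":-10,"dy":-6,"dz":0,"twist":-10},{"dx":-15,"dy":-9,"dz":0,"twist":-15.8},{"dx":-20,"dy":-12,"dz":0,"twist":-15.8},{"dx":-25,"dy":-15,"dz":0,"twist":-15.8},{"dx":-30,"dy":-18,"dz":2,"twist":-15.8},{"dx":-35,"dy":-21,"dz":5,"twist":-15.8},{"dx":-40,"dy":-24,"dz":8,"twist":-15.8},{"dx":-45.1,"dy":-26.4,"dz":11,"twist":-15.8},{"dx":-45.1,"dy":-26.4,"dz":11,"twist":-15.8}]' 0 && python3 -c "
from h import *
p=pk(4);p[2]=.07;to(p,TY)
c=cam('wrist');save(c,'w1.png',s=1.5)"
```

```text
time: 1.45
eef_pos: [0.5694, 0.2165, 0.1182]
tcp_rot: [0.05, 0.999, -0.001, -0.002]
contact_force: [-0.4, 0.7, 0.1]
opening: 0.007
finger_force: 0.0
shift cm [0.06 0.28 4.82]
twist -0.23
[0.5694 0.2165 0.1182] [-0.44  0.67  0.09] 0.006659516918085494
```

View pics/w1.png

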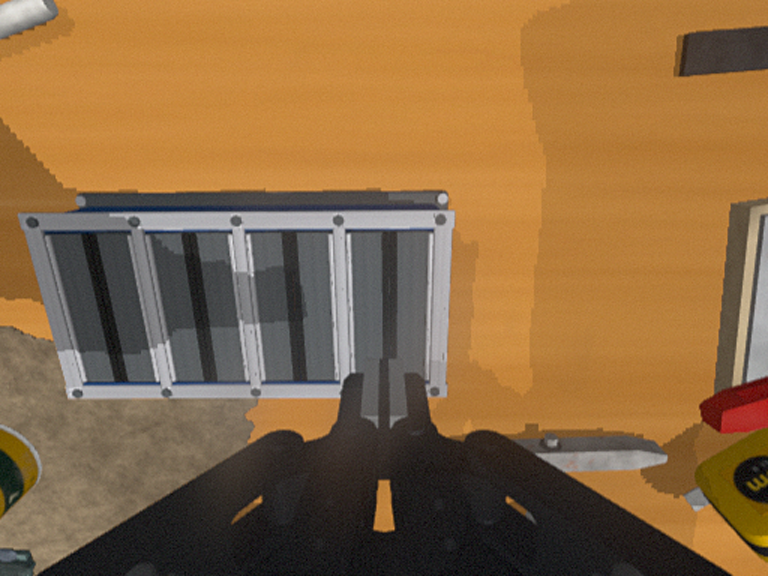

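The wrist view shows the four pockets. The frame bolts are at (33,222), (441,220), (78,393) and (438,391), and the fingers are over pocket 4, the rightmost. I'll check the frame from these bolts.

```bash
python3 -c "
from h import *
c=cam('wrist')
P=[plane(c,u/1.5,v/1.5,.053) for u,v in((33,222),(441,220),(438,391),(78,393))]
P=np.array(P);print(P.round(4),P.mean(0)); d=(P[1]+P[2]-P[0]-P[3]);print(d/2,d/np.linalg.norm(d),np.linalg.norm(P[0]-P[3]))
p=plane(c,390/1.5,300/1.5,.053);print(p,pk(4))
"
```

```text
[[0.5072 0.0547 0.053 ]
 [0.5253 0.248  0.053 ]
 [0.6182 0.2411 0.053 ]
 [0.6003 0.046  0.053 ]] [0.5627573  0.14744975 0.053     ]
[0.0180636  0.19418365 0.        ] [0.09262339 0.99570121 0.        ] 0.09354148852694402
[0.56326751 0.22010426 0.053     ] [0.5688688 0.2192688 0.053    ]
```

```bash
python3 -m pendant '[{"dx":0,"dy":0.28,"dz":3,"twist":0},{"dx":0,"dy":0.28,"dz":5,"twist":0},{"dx":0,"dy":0.28,"dz":6,"twist":0},{"dx":0,"dy":0.28,"dz":7,"twist":0},{"dx":0,"dy":0.28,"dz":8,"twist":0},{"dx":0,"dy":0.28,"dz":8,"twist":0},{"dx":0,"dy":0.28,"dz":8,"twist":0}]';python3 -m pendant '[{"dx":0,"dy":0,"dz":0.3,"twist":0},{"dx":0,"dy":0,"dz":0.6,"twist":0},{"dx":0,"dy":0,"dz":0.8,"twist":0},{"dx":0,"dy":0,"dz":0.8,"twist":0}]'
```

```text
time: 2.42
eef_pos: [0.5696, 0.2223, 0.0415]
tcp_rot: [0.048, 0.999, -0.0, -0.0]
contact_force: [-0.5, -1.0, 0.5]
opening: -0.002
finger_force: 0.6
time: 2.92
eef_pos: [0.5697, 0.2223, 0.0332]
tcp_rot: [0.048, 0.999, -0.0, 0.0]
contact_force: [1.1, -0.5, 0.7]
opening: 0.003
finger_force: 0.8
```

```bash
python3 -m pendant '[{"dx":0,"dy":-0.3,"dz":0.2,"twist":0},{"dx":0,"dy":-0.3,"dz":0.4,"twist":0},{"dx":0,"dy":-0.3,"dz":0.4,"twist":0}]'
```

```text
time: 3.3
eef_pos: [0.569, 0.2193, 0.0289]
tcp_rot: [0.048, 0.999, -0.0, -0.0]
contact_force: [1.1, -0.2, 1.2]
opening: -0.004
finger_force: 0.7
```

```bash
python3 -m pendant '[{"dx":0,"dy":0,"dz":0.3,"twist":0},{"dx":0,"dy":0,"dz":0.6,"twist":0},{"dx":0,"dy":0,"dz":0.8,"twist":0},{"dx":0,"dy":0,"dz":0.8,"twist":0}]'
```

```text
time: 3.8
eef_pos: [0.569, 0.2194, 0.0208]
tcp_rot: [0.047, 0.999, -0.0, -0.0]
contact_force: [0.5, 0.4, -0.0]
opening: -0.0
finger_force: 0.7
```

Pocket 4 is free: the fingertips reached 21 mm above the bench without contact, and a stored nozzle would have stopped them at 33 mm. Next I go up and over to the nozzle.

```bash
python3 -m pendant '[{"dx":0,"dy":0,"dz":-3,"twist":0},{"dx":0,"dy":0,"dz":-8,"twist":0},{"dx":0,"dy":0,"dz":-13,"twist":0},{"dx":0,"dy":0,"dz":-16,"twist":0}]' && python3 -c "
from h import *
to([.4975,-.138,.16],np.array([1.,0,0]));print(ctrl.get_state()['qpos'])"
```

```text
time: 4.3
eef_pos: [0.57, 0.2196, 0.1844]
tcp_rot: [0.047, 0.999, 0.0, 0.002]
contact_force: [0.1, -0.9, 0.0]
opening: 0.003
finger_force: 0.0
shift cm [  3.83 -36.29   2.39]
twist 84.56
[0.57   0.2196 0.1844] [ 0.1  -0.91  0.02] 0.0027660330888821818
[ 2.01867670e-01  1.86946825e-01  1.78387053e+00 -1.30382103e-05
  1.16735472e+00 -1.27396922e+00]
```

```bash
python3 -m pendant '[{"dx":0.4,"dy":-3.6,"dz":0,"twist":9},{"dx":0.8,"dy":-7.6,"dz":0,"twist":18},{"dx":1.2,"dy":-12,"dz":0,"twist":27},{"dx":1.6,"dy":-16,"dz":0,"twist":36},{"dx":2,"dy":-20,"dz":0,"twist":45},{"dx":2.4,"dy":-24,"dz":0,"twist":54},{"dx":2.8,"dy":-28,"dz":0,"twist":63},{"dx":3.2,"dy":-32,"dz":0,"twist":72},{"dx":3.6,"dy":-36.3,"dz":0,"twist":81},{"dx":3.8,"dy":-36.3,"dz":0,"twist":84.6}]' 50 20 && python3 -m pendant '[{"dx":0,"dy":0,"dz":0,"twist":0}]' && python3 -c "
from h import *
to([.4975,-.138,.12],np.array([1.,0,0]))
c=cam('wrist');save(c,'w2.png',s=1.5);P=cloud(c)
h=cv2.cvtColor(c['img'],cv2.COLOR_RGB2HSV)
m=(P[...,2]>.055)&(P[...,2]<.075)&(np.hypot(P[...,0]-.4975,P[...,1]+.138)<.035)
q=P[m];print(len(q),q.mean(0),q.min(0),q.max(0),np.argwhere(m).mean(0))
m=(P[...,2]>.015)&(P[...,2]<.075)&(np.hypot(P[...,0]-.4975,P[...,1]+.138)<.035)
q=P[m];print(len(q),q.mean(0),q.min(0),q.max(0))"
```

```text
time: 5.55
eef_pos: [0.4963, -0.1407, 0.1811]
tcp_rot: [0.71, 0.704, -0.0, -0.0]
contact_force: [-1.0, -0.3, -0.1]
opening: 0.502
finger_force: 0.0
time: 5.68
eef_pos: [0.4964, -0.1386, 0.1809]
tcp_rot: [0.708, 0.707, -0.0, -0.0]
contact_force: [-0.1, -0.2, 0.2]
opening: 0.502
finger_force: 0.0
shift cm [0.06 0.11 6.09]
twist -0.07
[ 0.4964 -0.1386  0.1809] [-0.1  -0.19  0.19] 0.5017942360351179
281 [ 0.4981621  -0.13783173  0.06303649] [ 0.48693772 -0.15008679  0.0550428 ] [ 0.50884793 -0.12945797  0.06879069] [184.59786477 257.84341637]
697 [ 0.49825576 -0.13847427  0.04659793] [ 0.48673998 -0.15093986  0.01507337] [ 0.51051485 -0.12810164  0.06879069]
```

View pics/w2.png

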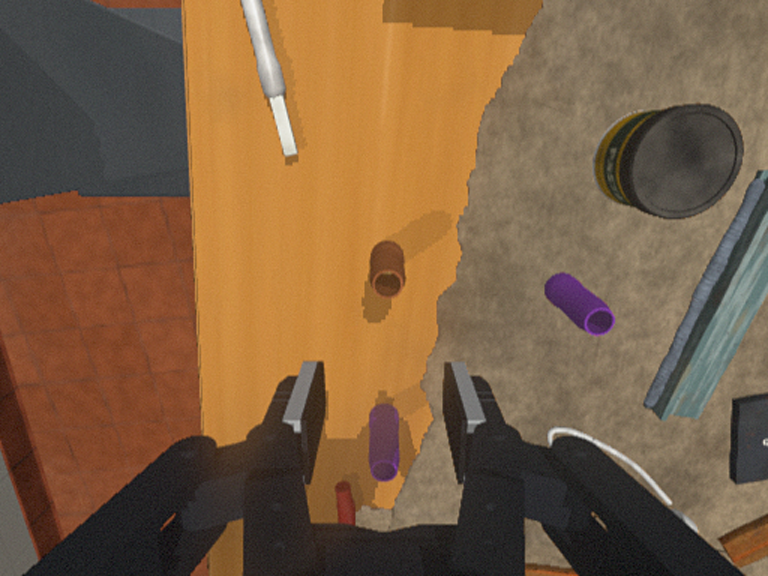

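The picture shows the copper nozzle standing at (388,270), on the finger centre line and on bare wood. There is free space on the +y side to lay it. I'll lower to the shank end and grip lightly.

```bash
python3 -m pendant '[{"dx":0,"dy":0.16,"dz":3,"twist":0},{"dx":0,"dy":0.16,"dz":6,"twist":0},{"dx":0,"dy":0.16,"dz":9,"twist":0},{"dx":0,"dy":0.16,"dz":11,"twist":0},{"dx":0,"dy":0.16,"dz":12.7,"twist":0},{"dx":0,"dy":0.16,"dz":12.7,"twist":0},{"dx":0,"dy":0.16,"dz":12.7,"twist":0}]';python3 -m pendant '[{"dx":0,"dy":0,"dz":0,"twist":0},{"dx":0,"dy":0,"dz":0,"twist":0},{"dx":0,"dy":0,"dz":0,"twist":0},{"dx":0,"dy":0,"dz":0,"twist":0},{"dx":0,"dy":0,"dz":0,"twist":0}]' 10 20
```

```text
time: 6.6
eef_pos: [0.4992, -0.1385, 0.0551]
tcp_rot: [0.707, 0.707, 0.0, 0.001]
contact_force: [1.0, -0.5, -0.7]
opening: 0.499
finger_force: 0.0
time: 7.22
eef_pos: [0.4994, -0.1387, 0.0553]
tcp_rot: [0.707, 0.707, 0.0, 0.001]
contact_force: [0.4, 0.3, 5.9]
opening: 0.219
finger_force: 19.7
```

```bash
python3 -m pendant '[{"dx":0.4,"dy":0,"dz":0,"twist":0},{"dx":0.8,"dy":0,"dz":-0.05,"twist":0},{"dx":1.2,"dy":0,"dz":-0.1,"twist":0},{"dx":1.6,"dy":0,"dz":-0.08,"twist":0},{"dx":2.1,"dy":0,"dz":-0.03,"twist":0},{"dx":2.1,"dy":0,"dz":-0.03,"twist":0}]'; python3 -c "
from h import *
c=cam('wrist');save(c,'w3.png',s=1.5);P=cloud(c)"
```

```text
time: 7.98
eef_pos: [0.4986, -0.1169, 0.0549]
tcp_rot: [0.707, 0.707, 0.0, -0.0]
contact_force: [0.2, 0.7, 6.6]
opening: 0.228
finger_force: 20.0
```

View pics/w3.png

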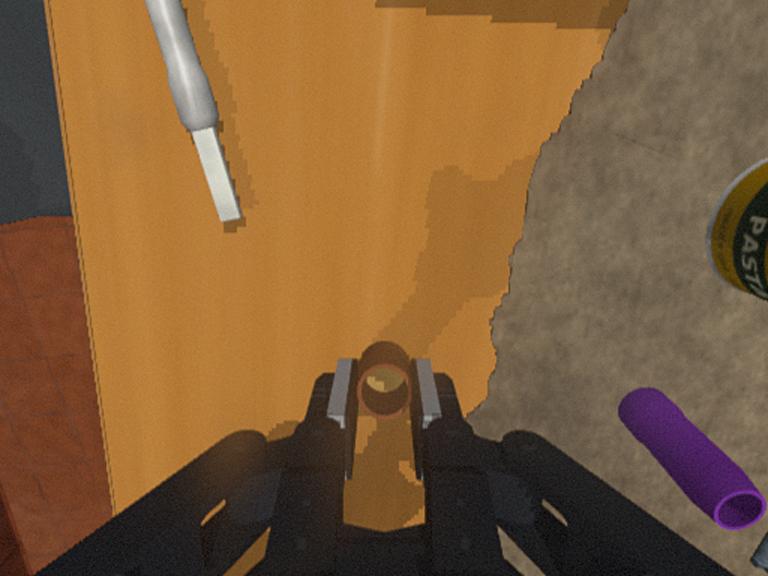

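```bash
python3 -c "
from h import *
c=cam('scene');save(c,'s3.png',(190,150,310,250),5)"
```

```text
(no output)
```

View pics/s3.png

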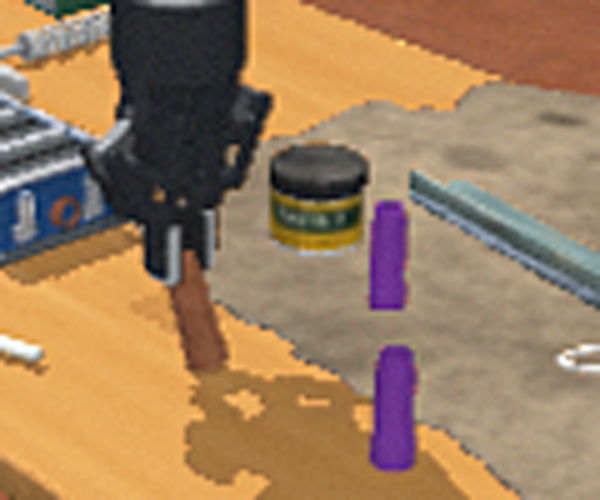

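The nozzle is leaning toward the tray as planned: foot at (208,360), top at the pads at (185,275). I'll continue the arc.

```bash
python3 -m pendant '[{"dx":0.5,"dy":0,"dz":0.1,"twist":0},{"dx":1.0,"dy":0,"dz":0.2,"twist":0},{"dx":1.5,"dy":0,"dz":0.42,"twist":0},{"dx":2.0,"dy":0,"dz":0.63,"twist":0},{"dx":2.5,"dy":0,"dz":0.92,"twist":0},{"dx":2.9,"dy":0,"dz":1.2,"twist":0},{"dx":3.3,"dy":0,"dz":1.55,"twist":0},{"dx":3.7,"dy":0,"dz":1.95,"twist":0},{"dx":3.7,"dy":0,"dz":1.95,"twist":0}]';python3 -m pendant '[{"dx":0.32,"dy":0,"dz":0.42,"twist":0},{"dx":0.64,"dy":0,"dz":0.85,"twist":0},{"dx":0.9,"dy":0,"dz":1.3,"twist":0},{"dx":1.12,"dy":0,"dz":1.8,"twist":0},{"dx":1.3,"dy":0,"dz":2.3,"twist":0},{"dx":1.43,"dy":0,"dz":2.75,"twist":0},{"dx":1.43,"dy":0,"dz":2.8,"twist":0},{"dx":1.43,"dy":0,"dz":2.8,"twist":0}]'; python3 -c "
from h import *
c=cam('scene');save(c,'s4.png',(190,150,310,250),5)"
```

```text
time: 9.2
eef_pos: [0.4984, -0.08, 0.0346]
tcp_rot: [0.707, 0.707, -0.0, -0.0]
contact_force: [-0.6, -0.1, 0.4]
opening: 0.216
finger_force: 18.8
time: 10.2
eef_pos: [0.4992, -0.0669, 0.0117]
tcp_rot: [0.707, 0.707, -0.002, -0.001]
contact_force: [-13.0, 0.8, 32.9]
opening: 0.201
finger_force: 26.4
```

View pics/s4.png

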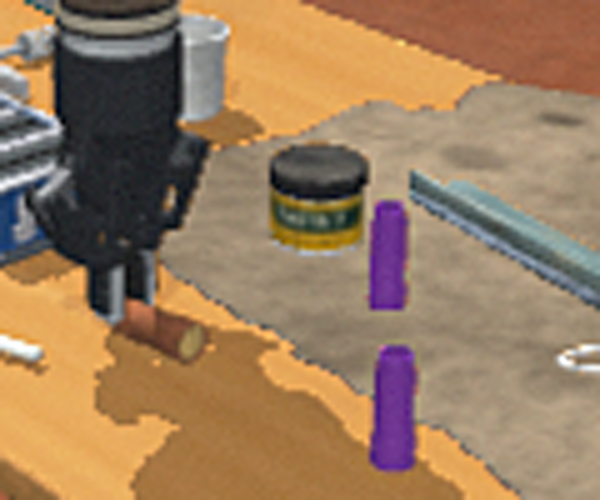

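```bash
cat > meas.py <<'E'
from h import *
c=cam('wrist');P=cloud(c);h=cv2.cvtColor(c['img'],cv2.COLOR_RGB2HSV).astype(int)
m=(P[...,2]>.006)&(P[...,2]<.06)&(abs(P[...,0]-.499)<.06)&(P[...,1]<-.03)&(P[...,1]>-.2)&((h[...,0]<12)|(h[...,0]>172))&(h[...,1]>90)
n,l,st,ce=cv2.connectedComponentsWithStats(m.astype(np.uint8));k=1+st[1:,4].argmax();m=l==k
q=P[m];print(len(q),st[k])
y=q[:,1]
for a in np.arange(-.2,-.02,.008):
    s=q[(y>=a)&(y<a+.008)]
    if len(s)>3:print(a.round(3),len(s),'x',s[:,0].min().round(4),s[:,0].max().round(4),'ztop',np.percentile(s[:,2],95).round(4))
print(q.min(0),q.max(0));r=cv2.minAreaRect(q[:,:2].astype(np.float32));print(r)
E
python3 meas.py
```

```text
3026 [ 225  248   55  106 3026]
-0.128 251 x 0.4861 0.5101 ztop 0.0267
-0.12 419 x 0.486 0.51 ztop 0.0265
-0.112 374 x 0.4862 0.5092 ztop 0.0254
-0.104 366 x 0.4884 0.509 ztop 0.0245
-0.096 376 x 0.4891 0.5089 ztop 0.024
-0.088 349 x 0.4899 0.5081 ztop 0.0237
-0.08 383 x 0.4889 0.5076 ztop 0.0438
-0.072 368 x 0.4884 0.5079 ztop 0.0565
-0.064 136 x 0.4873 0.509 ztop 0.0582
-0.056 4 x 0.4873 0.4885 ztop 0.0597
[ 0.48596061 -0.12791222  0.01201004] [ 0.51012312 -0.0554496   0.05988724]
((0.49778684973716736, -0.09169407188892365), (0.024037055671215057, 0.07264966517686844), 0.5018932819366455)
```

The nozzle lies flat: its top falls from 26 to 24 mm along its length, mouth to shank, and it spans y -0.128 to -0.062. I'll relieve the press, then let go.

```bash
python3 -m pendant '[{"dx":0,"dy":0,"dz":-0.3,"twist":0},{"dx":0,"dy":0,"dz":-0.4,"twist":0}]'; python3 -m pendant '[{"dx":0,"dy":0,"dz":0,"twist":0},{"dx":0,"dy":0,"dz":0,"twist":0},{"dx":0,"dy":0,"dz":0,"twist":0},{"dx":0,"dy":0,"dz":0,"twist":0}]' 55;  python3 -m pendant '[{"dx":0,"dy":0,"dz":-2,"twist":0},{"dx":0,"dy":0,"dz":-5,"twist":0},{"dx":-2,"dy":0,"dz":-7,"twist":0},{"dx":-2,"dy":0,"dz":-7,"twist":0}]'; python3 meas.py
```

```text
time: 10.55
eef_pos: [0.499, -0.0668, 0.0124]
tcp_rot: [0.707, 0.707, -0.001, 0.001]
contact_force: [-3.6, -1.8, 4.5]
opening: 0.196
finger_force: 19.4
time: 11.05
eef_pos: [0.4984, -0.0659, 0.0108]
tcp_rot: [0.707, 0.707, -0.0, -0.0]
contact_force: [1.0, 0.5, -0.1]
opening: 0.549
finger_force: 0.0
time: 11.55
eef_pos: [0.5002, -0.0871, 0.083]
tcp_rot: [0.708, 0.706, 0.001, 0.002]
contact_force: [-0.6, -0.6, 0.1]
opening: 0.548
finger_force: 0.0
1024 [ 238  173   30   72 1024]
-0.12 21 x 0.4863 0.4966 ztop 0.026
-0.112 79 x 0.4872 0.5035 ztop 0.0254
-0.104 103 x 0.4874 0.5066 ztop 0.0246
-0.096 160 x 0.4875 0.5082 ztop 0.0244
-0.088 183 x 0.4876 0.5081 ztop 0.0238
-0.08 196 x 0.4877 0.5089 ztop 0.0234
-0.072 212 x 0.4879 0.5081 ztop 0.0224
-0.064 70 x 0.491 0.5073 ztop 0.021
[ 0.4862667  -0.11503505  0.01338817] [ 0.50885941 -0.06110707  0.02601328]
((0.4978235960006714, -0.08811850845813751), (0.054305847734212875, 0.02121783420443535), 87.78876495361328)
```

Still lying with the fingers clear, centre about (0.498, -0.0945). Next I take it across its middle with the tips just below its centre line.

```bash
python3 -m pendant '[{"dx":-0.7,"dy":-0.2,"dz":2,"twist":0},{"dx":-0.7,"dy":-0.2,"dz":4,"twist":0},{"dx":-0.7,"dy":-0.2,"dz":6,"twist":0},{"dx":-0.7,"dy":-0.2,"dz":7,"twist":0},{"dx":-0.7,"dy":-0.2,"dz":7.4,"twist":0},{"dx":-0.7,"dy":-0.2,"dz":7.4,"twist":0}]'; python3 -m pendant '[{"dx":0,"dy":0,"dz":0,"twist":0},{"dx":0,"dy":0,"dz":0,"twist":0},{"dx":0,"dy":0,"dz":0,"twist":0},{"dx":0,"dy":0,"dz":0,"twist":0},{"dx":0,"dy":0,"dz":0,"twist":0}]' 10 30;  python3 -m pendant '[{"dx":0,"dy":0,"dz":-2,"twist":0},{"dx":0,"dy":0,"dz":-5,"twist":0},{"dx":0,"dy":0,"dz":-9,"twist":0},{"dx":0,"dy":0,"dz":-12,"twist":0},{"dx":0,"dy":0,"dz":-12,"twist":0}]'; python3 -c "
from h import *
p=pk(4);p[2]=.1;to(p,TY)
c=cam('wrist');save(c,'w5.png',s=1.3)"
```

```text
time: 12.35
eef_pos: [0.4966, -0.0928, 0.007]
tcp_rot: [0.707, 0.707, -0.0, -0.0]
contact_force: [-0.1, 0.6, 0.7]
opening: 0.548
finger_force: 0.0
time: 12.98
eef_pos: [0.4974, -0.0932, 0.008]
tcp_rot: [0.707, 0.707, 0.0, 0.001]
contact_force: [-0.1, 1.3, 5.6]
opening: 0.248
finger_force: 29.8
time: 13.6
eef_pos: [0.4979, -0.0936, 0.1292]
tcp_rot: [0.707, 0.707, 0.001, 0.002]
contact_force: [0.3, -1.1, -0.6]
opening: 0.25
finger_force: 29.7
shift cm [31.3   7.06  2.88]
twist -84.57
[ 0.4979 -0.0936  0.1292] [ 0.35 -1.14 -0.64] 0.24989303739070493
```

View pics/w5.png

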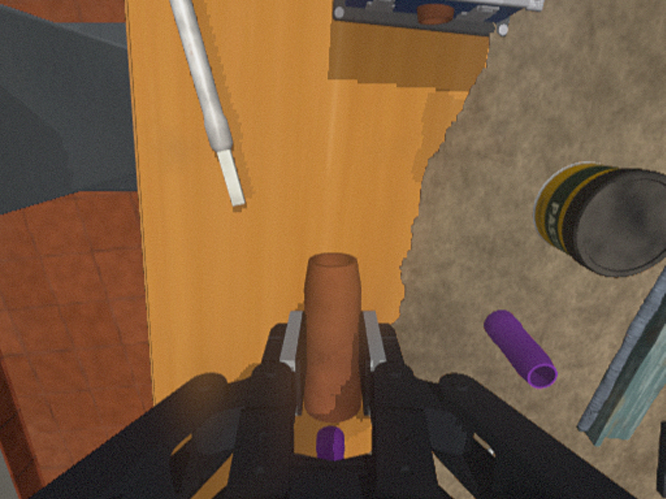

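The nozzle is held level across its middle, from (333,262) to (335,415). I'll carry it over pocket 4.

```bash
python3 -m pendant '[{"dx":3,"dy":0.7,"dz":0,"twist":-8},{"dx":6.5,"dy":1.5,"dz":0,"twist":-17},{"dx":10,"dy":2.3,"dz":0,"twist":-26},{"dx":13.5,"dy":3.1,"dz":0,"twist":-35},{"dx":17,"dy":3.9,"dz":0,"twist":-44},{"dx":20.5,"dy":4.7,"dz":0,"twist":-53},{"dx":24,"dy":5.5,"dz":0,"twist":-62},{"dx":27.5,"dy":6.2,"dz":1,"twist":-71},{"dx":31.3,"dy":7.06,"dz":2.9,"twist":-80},{"dx":31.3,"dy":7.06,"dz":2.9,"twist":-84.6}]'; python3 -m pendant '[{"dx":0,"dy":0,"dz":0,"twist":0},{"dx":0,"dy":0,"dz":0,"twist":0}]';python3 -c "
from h import *
p=pk(4);p[2]=.06;to(p,TY)
c=cam('wrist');save(c,'w6.png',s=1.3)"
```

```text
time: 14.9
eef_pos: [0.5644, 0.2216, 0.0928]
tcp_rot: [0.044, 0.999, -0.001, -0.004]
contact_force: [-0.4, -0.9, -0.2]
opening: 0.246
finger_force: 29.7
time: 15.15
eef_pos: [0.5667, 0.2194, 0.0967]
tcp_rot: [0.048, 0.999, -0.0, -0.001]
contact_force: [0.4, 0.5, -0.7]
opening: 0.244
finger_force: 29.7
shift cm [-0.23  0.01  3.67]
twist -0.06
[0.5667 0.2194 0.0967] [ 0.4   0.5  -0.71] 0.2443419493084703
```

View pics/w6.png

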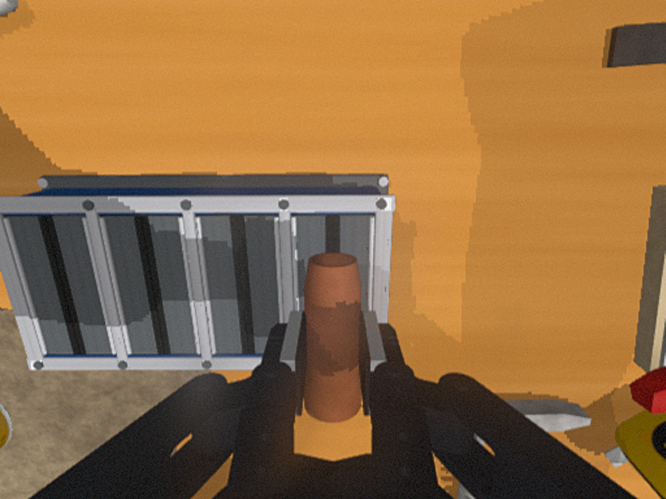

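The nozzle is aligned over pocket 4, lying along the lip line at (333,335). I lower it into the flaps.

```bash
python3 -m pendant '[{"dx":-0.2,"dy":0,"dz":1.5,"twist":0},{"dx":-0.2,"dy":0,"dz":2.5,"twist":0},{"dx":-0.2,"dy":0,"dz":3.2,"twist":0},{"dx":-0.2,"dy":0,"dz":3.8,"twist":0},{"dx":-0.2,"dy":0,"dz":4.1,"twist":0},{"dx":-0.2,"dy":0,"dz":4.1,"twist":0}]'; python3 -m pendant '[{"dx":0,"dy":0,"dz":0.2,"twist":0},{"dx":0,"dy":0,"dz":0.3,"twist":0},{"dx":0,"dy":0,"dz":0.3,"twist":0}]'
```

```text
time: 15.95
eef_pos: [0.5694, 0.2198, 0.0571]
tcp_rot: [0.047, 0.999, -0.0, -0.0]
contact_force: [0.1, 0.5, 0.5]
opening: 0.25
finger_force: 29.8
time: 16.32
eef_pos: [0.5697, 0.2198, 0.0544]
tcp_rot: [0.047, 0.999, 0.0, 0.0]
contact_force: [0.0, 0.7, -0.5]
opening: 0.246
finger_force: 29.8
```

```bash
python3 -m pendant '[{"dx":0,"dy":-0.03,"dz":0.2,"twist":0},{"dx":0,"dy":-0.03,"dz":0.2,"twist":0}]'; python3 -m pendant '[{"dx":0,"dy":0,"dz":0.2,"twist":0},{"dx":0,"dy":0,"dz":0.2,"twist":0}]'
```

```text
time: 16.58
eef_pos: [0.5695, 0.2194, 0.052]
tcp_rot: [0.048, 0.999, 0.0, 0.0]
contact_force: [0.1, 0.4, -0.1]
opening: 0.248
finger_force: 29.8
time: 16.82
eef_pos: [0.5696, 0.2196, 0.0504]
tcp_rot: [0.048, 0.999, 0.0, 0.0]
contact_force: [-0.1, 0.3, 1.8]
opening: 0.248
finger_force: 30.9
```

```bash
python3 -m pendant '[{"dx":0,"dy":0,"dz":0.2,"twist":0},{"dx":0,"dy":0,"dz":0.2,"twist":0}]'; python3 -m pendant '[{"dx":0,"dy":0,"dz":0.2,"twist":0},{"dx":0,"dy":0,"dz":0.2,"twist":0}]'; python3 -m pendant '[{"dx":0,"dy":0,"dz":0.2,"twist":0},{"dx":0,"dy":0,"dz":0.2,"twist":0}]'
```

```text
time: 17.08
eef_pos: [0.5698, 0.2195, 0.0489]
tcp_rot: [0.047, 0.999, 0.0, 0.0]
contact_force: [-0.6, -0.5, 4.3]
opening: 0.246
finger_force: 32.4
time: 17.32
eef_pos: [0.5702, 0.2195, 0.0469]
tcp_rot: [0.047, 0.999, 0.0, 0.001]
contact_force: [0.4, -0.3, 4.3]
opening: 0.245
finger_force: 32.6
time: 17.58
eef_pos: [0.5703, 0.2196, 0.0465]
tcp_rot: [0.047, 0.999, 0.0, 0.001]
contact_force: [-2.7, -1.4, 11.7]
opening: 0.248
finger_force: 38.4
```

```bash
python3 -m pendant '[{"dx":0,"dy":0,"dz":-0.2,"twist":0},{"dx":0,"dy":0,"dz":-0.2,"twist":0},{"dx":0,"dy":0,"dz":-0.2,"twist":0}]' 32; python3 -m pendant '[{"dx":0,"dy":0,"dz":-0.6,"twist":0},{"dx":0,"dy":0,"dz":-1.2,"twist":0},{"dx":0,"dy":0,"dz":-2,"twist":0},{"dx":0,"dy":0,"dz":-3,"twist":0},{"dx":0,"dy":0,"dz":-5,"twist":0},{"dx":0,"dy":0,"dz":-7,"twist":0},{"dx":0,"dy":0,"dz":-7,"twist":0}]'
cat > m2.py <<'E'
from h import *
for n in('wrist','top'):
    c=cam(n);P=cloud(c);h=cv2.cvtColor(c['img'],cv2.COLOR_RGB2HSV).astype(int)
    L=(P-TC)@np.stack([TX,TY,[0,0,1]],1)
    m=(abs(L[...,0])<.06)&(abs(L[...,1]-.072)<.04)&(L[...,2]>-.06)&(L[...,2]<.05)&((h[...,0]<14)|(h[...,0]>170))&(h[...,1]>90)
    q=L[m];print(n,len(q))
    for a in np.arange(-.048,.048,.012):
        s=q[(q[:,0]>=a)&(q[:,0]<a+.012)]
        if len(s)>5:print(a.round(3),len(s),'y',s[:,1].min().round(4),s[:,1].max().round(4),'ztop',(np.percentile(s[:,2],95)+.053).round(4))
to(pk(4))
E
python3 m2.py
```

```text
time: 17.95
eef_pos: [0.5701, 0.2192, 0.0462]
tcp_rot: [0.048, 0.999, -0.0, 0.001]
contact_force: [2.4, -1.6, 0.8]
opening: 0.313
finger_force: 18.7
time: 18.82
eef_pos: [0.5714, 0.2199, 0.1198]
tcp_rot: [0.047, 0.999, 0.001, 0.003]
contact_force: [-0.6, -0.5, -0.2]
opening: 0.32
finger_force: 0.0
wrist 30
-0.024 10 y 0.0705 0.0705 ztop 0.0316
top 0
shift cm [ 0.07 -0.03  6.37]
[0.5695 0.2195 0.1167] [ 0.04  0.05 -0.31] 0.31882323359065157
```

```bash
cat > m3.py <<'E'
from h import *
for n in('wrist','top'):
    c=cam(n);P=cloud(c);h=cv2.cvtColor(c['img'],cv2.COLOR_RGB2HSV).astype(int)
    L=(P-TC)@np.stack([TX,TY,[0,0,1]],1);L[...,2]+=.053
    for i in (1,2,3,4):
        print(n,i,end=': ')
        for yo in(-.014,-.006,0,.006,.014):
            row=[]
            for xo in(-.032,-.016,0,.016,.032):
                k=(abs(L[...,0]-xo)<.006)&(abs(L[...,1]-(-.072+.048*(i-1))-yo)<.003)&(L[...,2]<.06)&(L[...,2]>-.01)
                row.append((np.median(L[k][:,2])*1000).round(0) if k.sum()>1 else -1)
            print(row,end=' ')
        print()
    cop=((h[...,0]<14)|(h[...,0]>172))&(h[...,1]>90)&(L[...,2]>.008)&(abs(L[...,0])<.15)&(L[...,2]<.15)&(abs(L[...,1])<.2)
    print('copper',cop.sum(),L[cop].mean(0) if cop.any() else '',np.argwhere(cop)[:3])
E
python3 m3.py
```

```text
wrist 1: [np.float64(53.0), np.float64(53.0), np.float64(53.0), np.float64(53.0), np.float64(53.0)] [np.float64(53.0), np.float64(53.0), np.float64(53.0), np.float64(53.0), np.float64(53.0)] [np.float64(53.0), np.float64(53.0), np.float64(53.0), np.float64(53.0), np.float64(53.0)] [np.float64(53.0), np.float64(53.0), np.float64(53.0), np.float64(53.0), np.float64(53.0)] [np.float64(53.0), np.float64(53.0), np.float64(53.0), np.float64(53.0), np.float64(53.0)] 
wrist 2: [np.float64(53.0), np.float64(53.0), np.float64(53.0), np.float64(53.0), np.float64(53.0)] [np.float64(53.0), np.float64(53.0), np.float64(53.0), np.float64(53.0), np.float64(53.0)] [np.float64(53.0), np.float64(53.0), np.float64(53.0), np.float64(53.0), np.float64(53.0)] [np.float64(53.0), np.float64(53.0), np.float64(53.0), np.float64(53.0), np.float64(53.0)] [np.float64(53.0), np.float64(53.0), np.float64(53.0), np.float64(53.0), np.float64(53.0)] 
wrist 3: [np.float64(53.0), np.float64(53.0), np.float64(53.0), np.float64(53.0), np.float64(53.0)] [np.float64(53.0), np.float64(53.0), np.float64(53.0), np.float64(53.0
[... 1936 characters left out ...]
0), np.float64(52.0)] [np.float64(53.0), np.float64(52.0), np.float64(53.0), np.float64(53.0), np.float64(53.0)] [np.float64(54.0), np.float64(53.0), np.float64(52.0), np.float64(52.0), np.float64(53.0)] [np.float64(53.0), np.float64(51.0), np.float64(54.0), np.float64(53.0), np.float64(54.0)] 
top 4: [np.float64(54.0), np.float64(53.0), -1, -1, np.float64(52.0)] [np.float64(53.0), np.float64(53.0), -1, np.float64(51.0), np.float64(54.0)] [np.float64(52.0), np.float64(55.0), -1, np.float64(52.0), np.float64(52.0)] [np.float64(52.0), np.float64(52.0), -1, -1, np.float64(52.0)] [-1, -1, -1, -1, np.float64(53.0)] 
copper 14 [ 0.0022725  -0.10330894  0.0255559 ] [[206 208]
 [207 208]
 [208 207]]
```

All flaps read level and the fingers hold nothing, so the nozzle has gone through. I'll confirm its depth by a soft touch: contact should come at about 33 mm.

```bash
python3 -m pendant '[{"dx":0,"dy":0,"dz":2,"twist":0},{"dx":0,"dy":0,"dz":4,"twist":0},{"dx":0,"dy":0,"dz":5.5,"twist":0},{"dx":0,"dy":0,"dz":6.5,"twist":0},{"dx":0,"dy":0,"dz":7.2,"twist":0},{"dx":0,"dy":0,"dz":7.7,"twist":0},{"dx":0,"dy":0,"dz":8,"twist":0},{"dx":0,"dy":0,"dz":8,"twist":0}]' 0; python3 -m pendant '[{"dx":0,"dy":0,"dz":0.2,"twist":0},{"dx":0,"dy":0,"dz":0.4,"twist":0},{"dx":0,"dy":0,"dz":0.4,"twist":0}]'
```

```text
time: 20.02
eef_pos: [0.5698, 0.2195, 0.0363]
tcp_rot: [0.048, 0.999, 0.0, 0.001]
contact_force: [0.2, 0.9, -0.0]
opening: 0.004
finger_force: 0.9
time: 20.4
eef_pos: [0.5696, 0.2195, 0.0322]
tcp_rot: [0.047, 0.999, 0.0, 0.0]
contact_force: [1.5, -0.6, 2.0]
opening: 0.002
finger_force: 0.8
```

```bash
python3 -m pendant '[{"dx":0,"dy":0,"dz":0.2,"twist":0},{"dx":0,"dy":0,"dz":0.2,"twist":0}]'
```

```text
time: 20.65
eef_pos: [0.5698, 0.2195, 0.0309]
tcp_rot: [0.047, 0.999, 0.0, 0.0]
contact_force: [-1.3, 0.2, 4.7]
opening: 0.0
finger_force: 3.3
```

Contact comes at about 31–32 mm, so the nozzle is on the floor. I retreat, check the flaps and hand in.

```bash
python3 -m pendant '[{"dx":0,"dy":0,"dz":-1,"twist":0},{"dx":0,"dy":0,"dz":-3,"twist":0},{"dx":0,"dy":0,"dz":-6,"twist":0},{"dx":0,"dy":0,"dz":-10,"twist":0},{"dx":0,"dy":0,"dz":-14,"twist":0},{"dx":0,"dy":0,"dz":-14,"twist":0},{"dx":0,"dy":0,"dz":-14,"twist":0},{"dx":0,"dy":0,"dz":-14,"twist":0}]'; python3 m3.py | sed 's/np.float64(\([0-9.-]*\))/\1/g' | grep -E 'wrist (3|4)|copper'
```

```text
time: 21.65
eef_pos: [0.5682, 0.2192, 0.1683]
tcp_rot: [0.047, 0.999, -0.0, -0.002]
contact_force: [-0.0, 0.0, 0.4]
opening: 0.002
finger_force: 0.0
wrist 3: [53.0, 53.0, 53.0, 53.0, 53.0] [53.0, 53.0, 53.0, 53.0, 53.0] [53.0, 53.0, 53.0, 53.0, 53.0] [53.0, 53.0, 53.0, 53.0, 53.0] [53.0, 53.0, 53.0, 53.0, 53.0] 
wrist 4: [53.0, 53.0, 53.0, 53.0, 53.0] [53.0, 53.0, 53.0, 53.0, 53.0] [53.0, 53.0, 53.0, 53.0, 53.0] [53.0, 53.0, 53.0, 53.0, 53.0] [53.0, 53.0, 53.0, 53.0, 53.0] 
copper 39 [ 0.02907893 -0.01281404  0.04058292] [[132  81]
copper 13 [ 0.00263193 -0.10315902  0.02654384] [[206 208]
```

```bash
python3 -c "
from plant import ctrl
print(ctrl.sign_off())"
```

```text
the job is handed in; nothing more can be done
None
```

I handed in the job: by touch, the nozzle lies on the floor of pocket 4, the free one, with the flaps level above it and the hand clear; the sign-off gave no verdict.

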